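Set the rail stop to its pointer and press home its snap cap

ROBOT

A 6-joint arm with a two-finger parallel gripper is mounted at the origin on the work surface. World frame = base frame: x ahead of the robot, y to its left, z up, the work surface at z = 0. Lengths are in m, angles in rad, forces in N, time in s.
With the tool pointing down it reaches from about 0.275 to 0.85 m from the base axis. Payload 19 kg.
Tool frame: the origin (TCP) lies between the finger pads; the fingertips stand 19 mm ahead of it and the grasp point (between the pads) is the TCP; z points along the fingers, y is the line along which they close (so a half turn about z gives the same grasp; the last joint's range is limited). The gripper opens to 85 mm and grips with 20 to 120 N. Pads are 22 mm wide; open, the fingers measure 114 mm over their backs; the gripper's body (76 mm by 85 mm) begins 54 mm behind the grasp point. The pads swing forward as they close: fully open they stand 13 mm farther back than shut.
Start: joints at [1.174, 0.15, 1.437, -0, 1.554, -0.134], TCP at [0.149, 0.555, 0.25] pointing down, gripper open.
Joint ranges: [-2.8, 2.8], [-0.68, 2.1], [0.12, 2.68], [-1.39, 4.53], [0.16, 2.79], [-2.81, 2.81]. Speed limits (rad/s): [1.89, 1.89, 2.22, 3.01, 3.01, 3.01].

INTERFACE

Orientations are given as a rotation vector (axis times angle).
In Python, from cell import bot gives the robot as it stands.
- The arm moves only by the shell command python3 -m jog 'ROWS' [FORCE]. ROWS is JSON, one flat list of numbers, 7 for each row, row after row: the shift along the tool's x, y, z in m, then the turn, a rotation vector about the tool's x, y, z in rad, then the closure, from 0 (fully open) to 1 (shut). A call has exactly 8 rows; each row shifts and turns the commanded pose from where the row before left it, along the tool's axes as they then stand; what a row does not reach is not made up. A row lasts 1/8 s, in which the tool goes at most 62.5 mm and 10.7 degrees, less where a joint would pass 70% of its speed; a pose out of reach is approached as far as the arm can. A call is refused whole if a number of a shift passes 0.0625 or a number of a turn 0.188, either way. A call with a gripper value outside its range is refused whole. The fingers move at their own pace and stop on an object; FORCE is the grip in N (left out, the last holds). Time passes only in rows, so rows that do not move let the fingers close, or fill a call up. It gives the time, the measured TCP pose, the force, the opening and the grip force at its end, in the units of the state.
- bot.sense(): the state, without advancing time (a new reading comes with each control period).
- bot.snapshot(name): name is "scene" or "top" or "wrist"; returns the picture (384x512x3 uint8, red, green, blue); there is no depth.
- bot.calibration(name): a dict with "fx", "fy", "cx", "cy" (pixels), "distortion" ([k1, k2, p1, p2, k3] as OpenCV has them; the pictures are not rectified), "extrinsics" (4x4, takes a point from world to camera coordinates); the wrist camera has in their place "tool_from_camera" (4x4, takes a point from camera to tool coordinates, whose origin is the TCP and whose axes are the flange's). Camera axes: x right, y up, looking along -z (the intrinsics and any distortion apply to the point x, -y, -z); pixel columns grow to the right and rows downward; lengths in m; the calibration is good to about 2 mm. A picture is of the moment at which its call begins: read the wrist's pose just before it. calibration takes no time and is no camera call.
- bot.hand_in(): hands the job in; it is judged then, once.
The state is a dict: "time": time; "joints": joint angles; "qvel": joint speeds; "tau": joint torques, N m; "ee_pos": TCP position; "tcp_rot": TCP orientation; "ft_force": force on the tool from outside, world axes, zero at the start; "wrist_torque": the same for the moment, N m; "opening": opening from 0.0 (shut) to 1.0 (fully open); "grasp_force": force on a finger pad.
Only numpy, scipy, OpenCV 4.12 (cv2) and the standard library are available. Lean on these libraries where they do the work, as an engineer would, in place of code of your own. Each camera call takes 0.05 s, during which the arm holds its last target. There are 200 camera calls.

TASK

Swing the rail carriage's clamp lever fully open, slide the carriage until its engraved line is level with the pointer beside the rail, and swing the lever fully back to clamp it there. Then press the grey snap cap, open end down, onto the carriage's stud: after it clicks over the balls keep pressing until it is fully home with the spring washer under it flat. Finish holding it pressed home like that, without letting go, and leave the wooden block, rubber foot and phone alone.

Things in the scene. Friction and masses are not known exactly. Their poses are not given: they have to be found in the camera images.
- knob (a point): Clamp lever's knob: upright steel cylinder 17 mm across, 33 mm tall, on the end of a flat dark arm, 50 mm from the lever's upright pivot. This point is on its axis, 22 mm above the arm's top face and 11 mm below the knob's top; it can be pinched or pushed from any side.
- pivot (a point): Point on the clamp lever's upright pivot axis at the carriage's top face (35 mm below the height of the knob point). The lever's steel hub, 22 mm across and 14 mm tall, stands on it. The stud's axis is 70 mm from it towards the rail's +y. Its axes are the carriage's: y along the rail, x square to the rail away from the robot, z up.
- lever (a joint): Clamp lever angle, rad. 0 = clamped, arm along the rail to its -y end; grows anticlockwise from above to 1.57 = fully open, arm across the rail, away from the robot. Stays where it is left above 0.7; its cam snaps over at about 0.3 rad: above, it may spring back to 0.7; below, it pulls shut. The knob moves with 2 N, 5 N at the snap. Clamping drags the carriage 2.5 mm to +y. Clamped, the carriage does not slide.
- carriage (a joint): Carriage position along the rail in m, -0.115 to 0.115, grows towards the rail's +y. Unclamped it slides with about 5 N and stays where it is left.
- tab (a point): Middle of the carriage's thumb tab: upright aluminium fin on the carriage's side that faces the robot, 14 mm thick along the rail, 20 mm wide across it, rising 16 mm above this point, open below. Axes as the carriage's: y along the rail, x across it, z up. Pinched from above along the rail, it serves to slide the carriage.
- index (a point): Engraved dark line on the carriage, at its top edge on the side away from the robot (x), in line with the stud; 82 mm across (x) and 50 mm along (y) the rail from the tab point. Axes are the carriage's (y along the rail).
- pointer_tip (a point): Tip of the fixed bare-steel pointer that stands on the plate beside the rail, on the side away from the robot, its finger aimed across the rail at the carriage's edge, level with the carriage's top face. Axes as the rail's: y along the rail. The carriage is set when the engraved line lies at the same place along the rail as this tip.
- stud_base (a point): Point on the stud's upright axis where the cap's underside is when fully home. Steel stud 26 mm across, tapering from 13 to 24 mm above this point to a flat top 17 mm across. Four sprung balls, centres 8 mm up, stand out to 33.6 mm across. A steel spring washer 41 mm across lies round its foot, top 3 mm above this point when free, level with it when flat. Axes: y along the rail, z up.
- washer (a joint): How far the spring washer is pressed down, m: 0 free, 0.003 flat.
- cap_center (a point): Centre of the loose grey plastic cap, half-way up: a cup 44 mm across, 36 mm tall, 50 g, standing open end down; z is its axis, up. Inside 35 mm wide, 29 deep; a lip at the mouth narrows it to 29. On the stud the lip meets the balls 12 mm above home, takes about 12 N, clicks by 8 mm, meets the washer at 3 mm; the last push takes 4 to 10 N. Let go, it springs up 3 mm. It is safe to press with 25 N.
- cap_mouth (a point): Centre of the cap's open underside, 18 mm below cap_center along its axis.
- wood_block_center (a point): Bystander: centre of a loose pale wooden block, 30 x 55 x 22 mm, lying on the plate.
- rubber_foot_center (a point): Bystander: centre of a loose black rubber foot, a cone 42 mm across below, 30 mm above, 22 mm tall.
- phone: Bystander: grey phone, 74 x 150 x 9 mm, lying on the bench well to the robot's left; origin at the centre of its underside.
Mind the look-alikes: they are no part of the job. Leave any orange or purple look-alike of the part that bears cap_center alone.

How it is judged:
On the way, in this order (a step that is already met when the one before it is completed fails the run):
1. the clamp lever is swung open (beyond 1.2 rad) (value of joint lever above 1.2 rad), for 0.1 s.
2. with the lever still open, the carriage's line is within 6 mm of the pointer (y of index in the frame of pointer_tip between -0.006 and 0.006 m and value of joint lever above 1 rad), for 0.2 s.
3. the lever is clamped again (below 0.15 rad) with the line within 6 mm of the pointer (y of index in the frame of pointer_tip between -0.006 and 0.006 m and value of joint lever below 0.15 rad), for 0.2 s.
4. the cap has clicked onto the stud (mouth within 7 mm of home) with the carriage clamped at the pointer (all of step 3 and horizontal distance between cap_mouth and stud_base below 0.003 m and angle between the z axis of cap_center and the z axis of stud_base, either way round below 0.1 rad and angle between cap_center's own z axis and vertical below 0.3 rad and z of cap_mouth in the frame of stud_base below 0.007 m), for 0.1 s.
At the end, for the whole second after the job is handed in: Fingers still press the cap (over 2 N); cap within 1.5 mm of fully home on the stud, 3 mm sideways, 0.1 rad tilt; spring washer down at least 2 mm; clamp lever shut (under 0.15 rad); carriage's line within 6 mm of the pointer along the rail; bystanders not moved over 30 mm (all of step 3 and horizontal distance between cap_mouth and stud_base below 0.003 m and angle between the z axis of cap_center and the z axis of stud_base, either way round below 0.1 rad and angle between cap_center's own z axis and vertical below 0.3 rad and z of cap_mouth in the frame of stud_base below 0.0015 m and value of joint washer above 0.002 m and contact force between cap and the fingers above 2 N); the arm keeps its last pose, push and grip.
It fails at once if a bystander was moved by more than 30 mm (distance of any of wood_block_center, rubber_foot_center, phone from where it was at the start of the episode above 0.03 m).
It also fails if it takes over 72 s, if anything falls off the work surface, if the arm or the gripper's body presses on something with over 40 N, if the wrist force passes 120 N, or if a joint passes its speed limit or range.

## Working session

There is one attempt and no reset: what is moved stays moved. The work goes in short steps, Python scripts to look and compute and a shell command to move; the robot and the scene stay as the last step left them, time stands still between calls to the robot, and variables do not carry over. Pictures are saved under pics/ and viewed, at most 10 in all, crops included, and the job is handed in when it is done.

```bash
ls; mkdir -p pics; cat > h.py <<'E'
import numpy as np, cv2
from cell import bot
from scipy.spatial.transform import Rotation as R
def snap(name,fn):
    s=bot.sense(); im=bot.snapshot(name); cv2.imwrite('pics/'+fn+'.png',im[:,:,::-1]); 
    np.savez('pics/'+fn+'.npz',p=s['ee_pos'],r=s['tcp_rot']); return im
def ray(name,u,v,fn=None):
    c=bot.calibration(name); K=np.array([[c['fx'],0,c['cx']],[0,c['fy'],c['cy']],[0,0,1.]])
    x,y=cv2.undistortPoints(np.array([[[u,v]]],float),K,np.array(c['distortion'],float))[0,0]
    d=np.array([x,-y,-1,0]);o=np.array([0,0,0,1.])
    if name=='wrist':
        z=np.load('pics/'+fn+'.npz'); T=np.eye(4);T[:3,:3]=R.from_rotvec(z['r']).as_matrix();T[:3,3]=z['p'];M=T@np.array(c['tool_from_camera'])
    else: M=np.linalg.inv(np.array(c['extrinsics']))
    return (M@o)[:3],(M@d)[:3]
def atz(name,u,v,z,fn=None):
    o,d=ray(name,u,v,fn); return o+d*(z-o[2])/d[2]
def tri(*rays):
    A=np.zeros((3,3));b=np.zeros(3)
    for o,d in rays:
        d=d/np.linalg.norm(d);P=np.eye(3)-np.outer(d,d);A+=P;b+=P@o
    p=np.linalg.solve(A,b); return p,[np.linalg.norm(np.cross(p-o,d/np.linalg.norm(d))) for o,d in rays]
E
python3 - <<'E'
from h import *
a=snap('scene','s0');b=snap('top','t0')
print(bot.sense()); 
for n in('scene','top','wrist'):print(n,bot.calibration(n))
E
```

```text
pics
{'time': 0.1, 'joints': array([ 1.17399523e+00,  1.50921584e-01,  1.43797795e+00,  4.34708420e-06,
        1.55378955e+00, -1.34015088e-01]), 'qvel': array([-0.00107347, -0.00050374, -0.00126334, -0.00093133,  0.00254795,
        0.00044671]), 'tau': array([ 3.86655971e-03, -7.14386702e+01, -5.71789348e+01, -3.17313643e-04,
        7.17191389e-03, -1.81372707e-04]), 'ee_pos': array([0.1493143 , 0.55506043, 0.24973856]), 'tcp_rot': array([-4.11558438e-01, -3.11422350e+00,  1.66003082e-03]), 'ft_force': array([0.88222476, 0.69518013, 0.46380103]), 'wrist_torque': array([0.02284523, 0.08840887, 0.01300819]), 'grasp_force': 0.0, 'opening': 0.999781053349877}
scene {'fx': 457.3210078568875, 'fy': 457.3210078568875, 'cx': 245.70048329977544, 'cy': 193.23925147366987, 'distortion': array([-0.04725569,  0.        ,  0.        ,  0.        ,  0.        ]), 'extrinsics': array([[ 0.59607067,  0.80282198, -0.01329013, -0.24951081],
       [-0.55572697,  0.42444408,  0.71485297,  0.16099712],
       [ 0.57954059, -0.4187172 ,  0.69914849, -1.62840502],
       [ 0.        ,  0.        ,  0. 
[... 333 characters left out ...]
551824, -0.4460651 ],
       [-0.135688  ,  0.01587836,  0.99062437, -1.07721084],
       [ 0.        ,  0.        ,  0.        ,  1.        ]])}
wrist {'fx': 319.19753426760946, 'fy': 319.19753426760946, 'cx': 257.62348974213893, 'cy': 189.6833078453514, 'distortion': array([0.01350991, 0.        , 0.        , 0.        , 0.        ]), 'tool_from_camera': array([[-7.69707980e-05,  9.63277054e-01,  2.68509426e-01,
         6.66801411e-02],
       [ 9.99999977e-01,  2.01124235e-05,  2.14506288e-04,
        -1.81069780e-04],
       [ 2.01228610e-04,  2.68509436e-01, -9.63277033e-01,
        -1.22529036e-01],
       [ 0.00000000e+00,  0.00000000e+00,  0.00000000e+00,
         1.00000000e+00]])}
```

```bash
python3 - <<'E'
import cv2
for n in('s0','t0'):
    cv2.imwrite(f'pics/{n}b.png',cv2.resize(cv2.imread(f'pics/{n}.png'),(800,600),interpolation=cv2.INTER_CUBIC))
E
```

```text
(no output)
```

View pics/s0b.png

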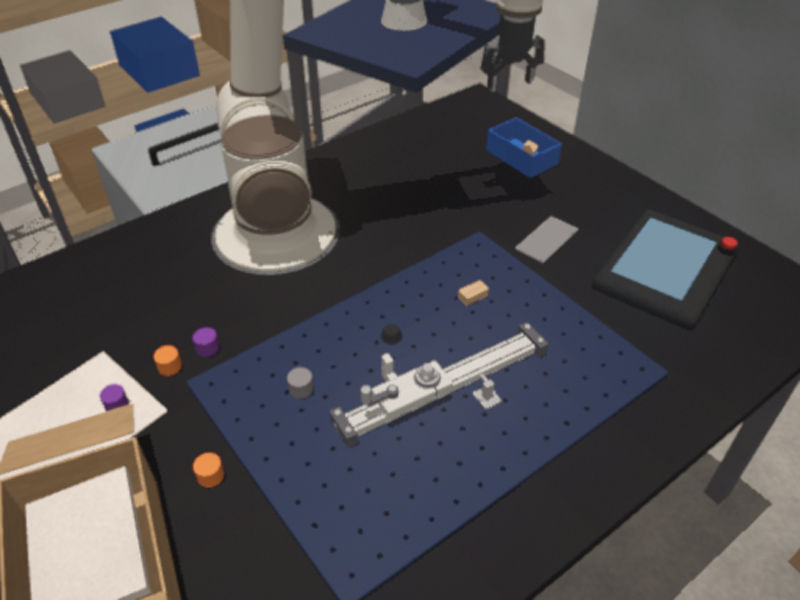

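View pics/t0b.png

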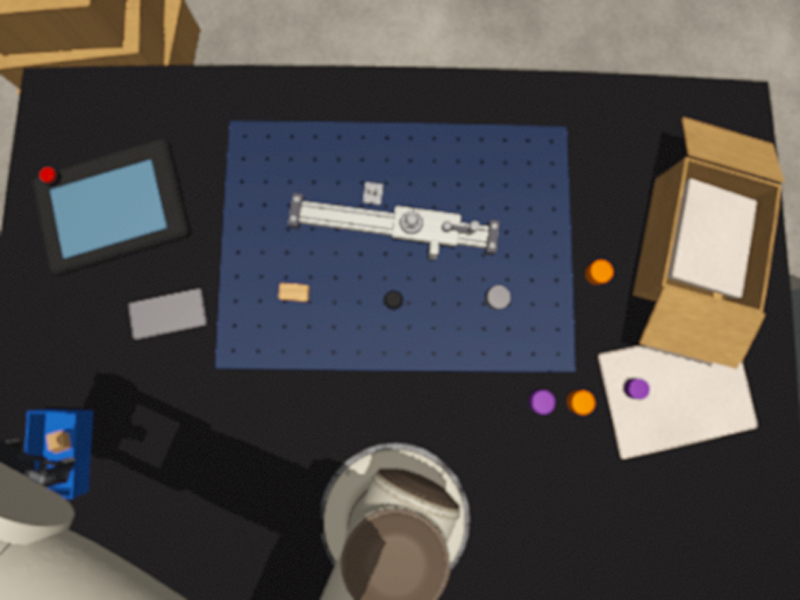

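The scene view shows the grey cap at (300,383), knob (367,395), stud (428,370), tab (388,366) and pointer (487,385). In the top view the cap is at (498,297), the stud (411,220), the tab (434,250) and the pointer (373,190). These are pixels of the 800-wide pictures.

```bash
python3 - <<'E'
from h import *
k=1/1.5625
for n,s,t in [('stud',(428,367),(411,219)),('tabtop',(387,357),(434,256)),('knob',(367,389),(476,226)),('cap',(300,375),(498,297)),('ptr',(485,380),(373,190)),('railR',(345,420),(493,237)),('railL',(533,335),(296,210))]:
    print(n,*[np.round(x,4) for x in tri(ray('scene',s[0]*k,s[1]*k),ray('top',t[0]*k,t[1]*k))])
E
```

```text
stud [ 0.5781 -0.0242  0.0821] [0.0011 0.0011]
tabtop [ 0.5097 -0.0659  0.0744] [0.005 0.005]
knob [ 0.5633 -0.145   0.0984] [0.0038 0.0038]
cap [ 0.433  -0.1966  0.0474] [0.0015 0.0015]
ptr [0.6438 0.0509 0.0553] [0.0011 0.0011]
railR [ 0.5561 -0.1877  0.0407] [0.0039 0.0039]
railL [0.6069 0.2069 0.0363] [0.002 0.002]
```

```bash
cat >> h.py <<'E'
YAW=-0.128
def rf(yaw=YAW): # columns: rail x,y,z in world
    return R.from_euler('z',yaw).as_matrix()
def go(target): # remaining shift in present tool axes
    s=bot.sense();M=R.from_rotvec(s['tcp_rot']).as_matrix()
    T=np.array([[-1,0,0],[0,1,0],[0,0,-1.]]); G=rf()@T
    print('shift',np.round(M.T@(np.array(target)-s['ee_pos']),4),'turn',np.round(R.from_matrix(M.T@G).as_rotvec(),4),'t',s['time'],'p',np.round(s['ee_pos'],4),'f',np.round(s['ft_force'],1),'op',round(s['opening'],3))
E
python3 -m jog '[0,0,-0.01,0,0,-0.133,0, -0.034,-0.04,-0.005,0,0,0,0, -0.034,-0.04,-0.005,0,0,0,0, -0.034,-0.04,-0.005,0,0,0,0, -0.034,-0.04,-0.005,0,0,0,0, -0.034,-0.04,-0.005,0,0,0,0, -0.034,-0.04,-0.005,0,0,0,0, -0.034,-0.04,-0.005,0,0,0,0]'
python3 -m jog '[-0.034,-0.04,0,0,0,0,0, -0.034,-0.04,0,0,0,0,0, -0.034,-0.04,0,0,0,0,0, -0.034,-0.04,0,0,0,0,0, -0.034,-0.04,0,0,0,0,0, -0.034,-0.04,0,0,0,0,0, -0.034,-0.04,0,0,0,0,0, 0,0,0,0,0,0,0]'
python3 - <<'E'
from h import *
go([.55,-.06,.3])
im=snap('wrist','w1'); cv2.imwrite('pics/w1b.png',cv2.resize(im[:,:,::-1],(800,600),interpolation=cv2.INTER_CUBIC))
E
```

```text
time: 1.1
ee_pos: [0.3496, 0.2452, 0.2954]
tcp_rot: [0.203, 3.135, -0.0]
ft_force: [1.9, 1.0, -0.0]
opening: 0.998
grasp_force: 0.0
time: 2.1
ee_pos: [0.5499, -0.0644, 0.294]
tcp_rot: [-0.209, -3.133, 0.0]
ft_force: [0.8, 0.4, -0.7]
opening: 1.001
grasp_force: 0.0
shift [ 0.0004  0.0044 -0.006 ] turn [-0.0003 -0.0021 -0.0049] t 2.1 p [ 0.5499 -0.0644  0.294 ] f [ 0.8  0.4 -0.7] op 1.001
```

View pics/w1b.png

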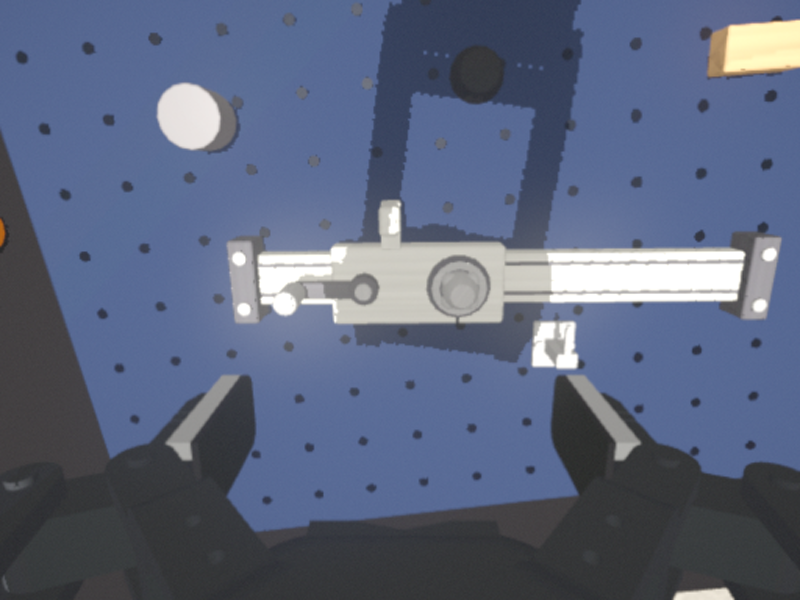

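The wrist view has the stud top at (460,291), the hub at (363,290), the knob top at (285,301), the tab at (391,215), the pointer block at (556,343) and the cap top at (188,117). The rail is level in the image, so the yaw is right.

```bash
python3 - <<'E'
from h import *
k=1/1.5625
for n,s,t,w in [('stud',(428,367),(411,219),(460,291)),('knob',(367,389),(476,226),(285,301)),('cap',(300,375),(498,297),(188,117))]:
    print(n,*[np.round(x,4) for x in tri(ray('scene',s[0]*k,s[1]*k),ray('top',t[0]*k,t[1]*k),ray('wrist',w[0]*k,w[1]*k,'w1'))])
for n,a,b in [('railedge',(260,302),(738,300)),('carr low edge',(335,322),(503,322)),('carr top edge',(335,243),(503,243))]:
    p=atz('wrist',a[0]*k,a[1]*k,.05,'w1');q=atz('wrist',b[0]*k,b[1]*k,.05,'w1');d=q-p;print(n,p,q,-np.arctan2(d[0],d[1]))
im=cv2.imread('pics/w1.png'); c=im[125:245,140:380]; a=cv2.resize(c,None,fx=3.3,fy=3.3,interpolation=cv2.INTER_CUBIC)
cv2.imwrite('pics/w1c.png',a);print(a.shape)
E
```

```text
stud [ 0.5779 -0.0256  0.0821] [0.0025 0.0006 0.0028]
knob [ 0.5635 -0.1451  0.0988] [0.0037 0.0038 0.0004]
cap [ 0.435  -0.1977  0.0496] [0.0017 0.003  0.0029]
railedge [ 0.57437118 -0.17807802  0.05      ] [0.6209703  0.18261457 0.05      ] -0.12848180152448763
carr low edge [ 0.59784657 -0.12400876  0.05      ] [0.61505071 0.00475897 0.05      ] -0.13281938574589838
carr top edge [ 0.53711266 -0.11363426  0.05      ] [0.5536109  0.00964047 0.05      ] -0.1330425516200351
(396, 792, 3)
```

View pics/w1c.png

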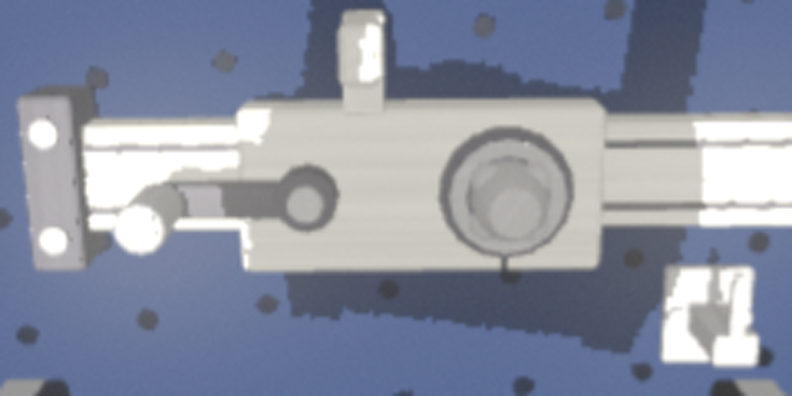

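The crop shows the hub top at (305,203), the knob top at (138,230), the stud top at (516,212), the index line at (505,264) and the tab top at (362,38).

```bash
python3 - <<'E'
from h import *
F=rf(); P={}
for n,(u,v),z in [('hub',(305,203),.068),('knob',(138,230),.1),('stud',(516,212),.082),('studbase',(506,192),.056),('index',(505,265),.054),('tabtop',(364,30),.055),('ptrfinger',(715,285),.054)]:
    P[n]=atz('wrist',140+u/3.3,125+v/3.3,z,'w1'); print(n,np.round(P[n],4),'rail',np.round(F.T@(P[n]-P['hub']),4))
print(F.T@(atz('wrist',188/1.5625,117/1.5625,.046,'w1')),atz('wrist',188/1.5625,117/1.5625,.046,'w1'))
E
```

```text
hub [ 0.572  -0.0966  0.068 ] rail [0. 0. 0.]
knob [ 0.5656 -0.146   0.1   ] rail [-0.     -0.0498  0.032 ]
stud [ 0.5807 -0.0265  0.082 ] rail [-0.0003  0.0706  0.014 ]
studbase [ 0.5805 -0.027   0.056 ] rail [-0.0005  0.0701 -0.012 ]
index [ 0.6081 -0.03    0.054 ] rail [ 0.0273  0.0706 -0.014 ]
tabtop [ 0.5178 -0.0689  0.055 ] rail [-0.0572  0.0206 -0.013 ]
ptrfinger [0.6258 0.0448 0.054 ] rail [ 0.0353  0.1471 -0.014 ]
[ 0.45881485 -0.14358985  0.046     ] [ 0.43673202 -0.20098324  0.046     ]
```

The points fit the given sizes: knob to pivot 50 mm, stud to pivot 70 mm. I'll go above the knob and turn 45 degrees.

```bash
python3 -m jog '[-0.009,-0.0265,0.045,0,0,0,0, -0.009,-0.0265,0.045,0,0,0,0, -0.008,-0.026,0.045,0,0,0,0, 0,0,0,0,0,0.157,0, 0,0,0,0,0,0.157,0, 0,0,0,0,0,0.157,0, 0,0,0,0,0,0.157,0, 0,0,0,0,0,0.157,0]'
python3 - <<'E'
from h import *
go([.5656,-.146,.092])
im=snap('wrist','w2')
c=bot.calibration('wrist')
E
```

```text
time: 3.15
ee_pos: [0.5642, -0.1422, 0.1605]
tcp_rot: [1.393, 2.816, 0.0]
ft_force: [-0.3, -0.5, 0.5]
opening: 0.999
grasp_force: 0.0
shift [-0.0039 -0.0012  0.0685] turn [ 0.      0.     -0.7909] t 3.15 p [ 0.5642 -0.1422  0.1605] f [-0.3 -0.5  0.5] op 0.999
```

View pics/w2.png

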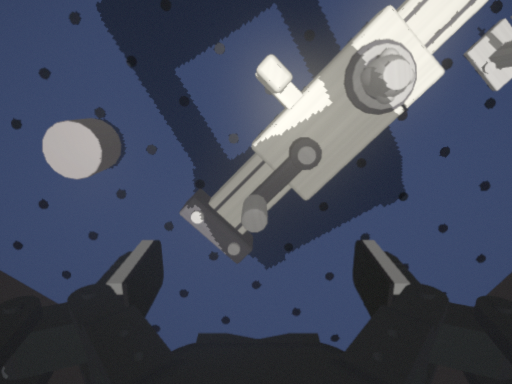

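The close view shows the knob top at about (254,218), the hub at (306,154) and the cap top at (72,150).

```bash
python3 - <<'E'
from h import *
p=atz('wrist',254,218,.1,'w2');print('knob',p,'hub',atz('wrist',306,154,.068,'w2'))
k=1/1.5625
print('cap',tri(ray('wrist',72,150,'w2'),ray('wrist',188*k,117*k,'w1')))
go([p[0],p[1],.092])
E
```

```text
knob [ 0.56421127 -0.14486647  0.1       ] hub [ 0.57132991 -0.09649101  0.068     ]
cap (array([ 0.43717793, -0.19904704,  0.04873707]), [np.float64(0.00014194173197220133), np.float64(0.0001419417319722146)])
shift [-0.0021 -0.0016  0.0685] turn [ 1.000e-04  0.000e+00 -7.992e-01] t 3.2 p [ 0.5642 -0.1422  0.1605] f [ 1.5  0.1 -0.3] op 0.997
```

```bash
python3 -m jog '[-0.002,-0.0015,0.035,0,0,0,0, 0,0,0.0335,0,0,0,0, 0,0,0,0,0,0,0.5, 0,0,0,0,0,0,1, 0,0,0,0,0,0,1, 0,0,0,0,0,0,1, 0,0,0,0,0,0,1, 0,0,0,0,0,0,1]' 25
python3 - <<'E'
from h import *
s=bot.sense();print(s['ee_pos'],s['opening'],s['grasp_force'],s['ft_force'])
# arc waypoints from actual knob angle
p=np.array([.5715,-.0966]);F=rf()[:2,:2]
M=R.from_rotvec(s['tcp_rot']).as_matrix()
q=F.T@(s['ee_pos'][:2]-p);print('knob rel pivot rail',q,np.hypot(*q))
prev=np.array([0,-.05])
for i in range(1,17):
    th=i*1.65/16
    n=.05*np.array([np.sin(th),-np.cos(th)]);d=F@(n-prev);prev=n
    print(i,round(th,2),np.round(M.T@np.r_[d,0],4))
E
```

```text
time: 4.2
ee_pos: [0.5649, -0.1461, 0.0929]
tcp_rot: [1.387, 2.817, -0.0]
ft_force: [-1.0, 0.1, 8.0]
opening: 0.188
grasp_force: 25.8
[ 0.56485636 -0.14607071  0.0928894 ] 0.1881542825900657 25.786936283111572 [-1.00157769  0.11677744  7.97063466]
knob rel pivot rail [-0.00027432 -0.04991406] 0.049914817239350776
1 0.1 [-0.0034  0.0038  0.    ]
2 0.21 [-0.003   0.0042  0.    ]
3 0.31 [-0.0026  0.0045  0.    ]
4 0.41 [-0.0021  0.0047  0.    ]
5 0.52 [-0.0016  0.0049  0.    ]
6 0.62 [-0.0011  0.005   0.    ]
7 0.72 [-0.0006  0.0051  0.    ]
8 0.82 [-0.0001  0.0052  0.    ]
9 0.93 [0.0005 0.0051 0.    ]
10 1.03 [0.001  0.0051 0.    ]
11 1.13 [0.0015 0.0049 0.    ]
12 1.24 [0.002  0.0047 0.    ]
13 1.34 [ 0.0025  0.0045 -0.    ]
14 1.44 [ 0.0029  0.0042 -0.    ]
15 1.55 [ 0.0034  0.0039 -0.    ]
16 1.65 [ 0.0037  0.0035 -0.    ]
```

```bash
python3 -m jog '[-0.0034,0.0038,0,0,0,0,1, -0.003,0.0042,0,0,0,0,1, -0.0026,0.0045,0,0,0,0,1, -0.0021,0.0047,0,0,0,0,1, -0.0016,0.0049,0,0,0,0,1, -0.0011,0.005,0,0,0,0,1, -0.0006,0.0051,0,0,0,0,1, -0.0001,0.0052,0,0,0,0,1]'
python3 -m jog '[0.0005,0.0051,0,0,0,0,1, 0.001,0.0051,0,0,0,0,1, 0.0015,0.0049,0,0,0,0,1, 0.002,0.0047,0,0,0,0,1, 0.0025,0.0045,0,0,0,0,1, 0.0029,0.0042,0,0,0,0,1, 0.0034,0.0039,0,0,0,0,1, 0,0,0,0,0,0,1]'
python3 - <<'E'
from h import *
s=bot.sense();p=np.array([.5715,-.0966]);F=rf()[:2,:2]
q=F.T@(s['ee_pos'][:2]-p);print('knob rel pivot rail',q,np.hypot(*q),np.arctan2(q[0],-q[1]))
M=R.from_rotvec(s['tcp_rot']).as_matrix();print('rail y in tool',M.T@rf()[:,1])
E
```

```text
time: 5.2
ee_pos: [0.6032, -0.1352, 0.0928]
tcp_rot: [1.387, 2.818, -0.002]
ft_force: [-4.9, -5.4, 7.2]
opening: 0.184
grasp_force: 25.9
time: 6.2
ee_pos: [0.6204, -0.104, 0.0928]
tcp_rot: [1.386, 2.818, -0.001]
ft_force: [-2.4, -1.3, 6.2]
opening: 0.187
grasp_force: 25.1
knob rel pivot rail [ 0.04947409 -0.0011035 ] 0.04948639241377848 1.548495475032528
rail y in tool [ 0.70777484  0.70643758 -0.00085294]
```

Lever is open. I'll drag the carriage by the knob, which holds the lever against its open stop, most of the way and then look.

```bash
python3 -m jog '[0.004,0.004,0,0,0,0,1, 0.007,0.007,0,0,0,0,1, 0.007,0.007,0,0,0,0,1, 0.007,0.007,0,0,0,0,1, 0.007,0.007,0,0,0,0,1, 0.007,0.007,0,0,0,0,1, 0.007,0.007,0,0,0,0,1, 0.004,0.004,0,0,0,0,1]'
python3 - <<'E'
from h import *
im=snap('wrist','w3');cv2.imwrite('pics/w3b.png',cv2.resize(im[:,:,::-1],(800,600),interpolation=cv2.INTER_CUBIC))
E
```

```text
time: 7.2
ee_pos: [0.6294, -0.0339, 0.0928]
tcp_rot: [1.386, 2.818, -0.001]
ft_force: [-4.9, -5.1, 7.5]
opening: 0.19
grasp_force: 25.1
```

View pics/w3b.png

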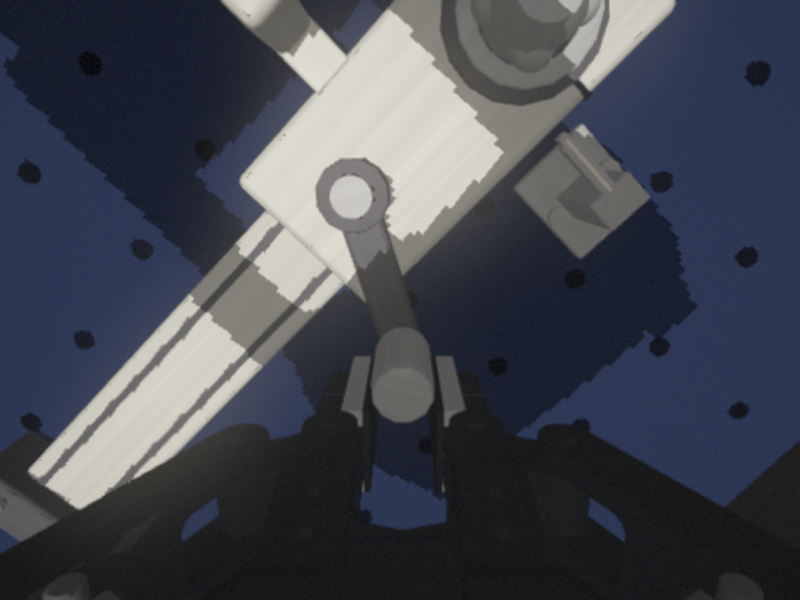

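The lever looks less than square to the rail, with the hub at (352,195), arm end (395,330), index line (588,92) and pointer ridge from (563,140) to (612,188). I'll compute these.

```bash
python3 - <<'E'
from h import *
F=rf();k=1/1.5625
s=bot.sense()
H=atz('wrist',352*k,195*k,.068,'w3')
for n,u,v,z in [('hub',352,195,.068),('knobtop',403,394,.1),('index',588,88,.054),('ptr near',563,141,.054),('ptr far',612,188,.054),('stud',560,0,.082)]:
    p=atz('wrist',u*k,v*k,z,'w3');print(n,np.round(p,4),'rail',np.round(F.T@p,4),np.round(F.T@(p-H),4))
print('tcp',F.T@s['ee_pos'])
E
```

```text
hub [0.584  0.0021 0.068 ] rail [0.5789 0.0766 0.068 ] [0. 0. 0.]
knobtop [ 0.6245 -0.0263  0.1   ] rail [0.6228 0.0536 0.1   ] [ 0.0439 -0.023   0.032 ]
index [0.621  0.0689 0.054 ] rail [0.6072 0.1477 0.054 ] [ 0.0282  0.071  -0.014 ]
ptr near [0.6254 0.0533 0.054 ] rail [0.6135 0.1327 0.054 ] [ 0.0346  0.056  -0.014 ]
ptr far [0.6473 0.0522 0.054 ] rail [0.6353 0.1344 0.054 ] [ 0.0564  0.0578 -0.014 ]
stud [0.5969 0.0704 0.082 ] rail [0.583 0.146 0.082] [0.0041 0.0694 0.014 ]
tcp [0.62858923 0.04726997 0.09276676]
```

Gripping the knob kept the lever from turning: it is at about 1.09 rad and the carriage has gone along, now 15 mm past the pointer. I'll loosen the fingers to a cage, centre on the knob, turn square to the rail and push the knob open.

```bash
python3 -m jog '[0,0,0,0,0,0,0.6, 0,0,0,0,0,0,0.6, 0.0085,0,0,0,0,0,0.6, 0,0,0,0,0,-0.157,0.6, 0,0,0,0,0,-0.157,0.6, 0,0,0,0,0,-0.157,0.6, 0,0,0,0,0,-0.157,0.6, 0,0,0,0,0,-0.16,0.6]'
python3 -m jog '[0,0.005,0,0,0,0,0.6, -0.001,0.005,0,0,0,0,0.6, -0.001,0.005,0,0,0,0,0.6, -0.001,0.005,0,0,0,0,0.6, -0.001,0.005,0,0,0,0,0.6, -0.001,0.005,0,0,0,0,0.6, 0,0,0,0,0,0,0.6, 0,0,0,0,0,0,0.6]'
python3 - <<'E'
from h import *
im=snap('wrist','w4');cv2.imwrite('pics/w4b.png',cv2.resize(im[:,:,::-1],(800,600),interpolation=cv2.INTER_CUBIC))
E
```

```text
time: 8.25
ee_pos: [0.6238, -0.0266, 0.0917]
tcp_rot: [-0.191, -3.136, -0.0]
ft_force: [0.2, -0.1, 0.7]
opening: 0.401
grasp_force: 0.0
time: 9.25
ee_pos: [0.6328, 0.0023, 0.0917]
tcp_rot: [-0.199, -3.135, -0.0]
ft_force: [0.2, 0.5, 0.2]
opening: 0.401
grasp_force: 0.0
```

View pics/w4b.png

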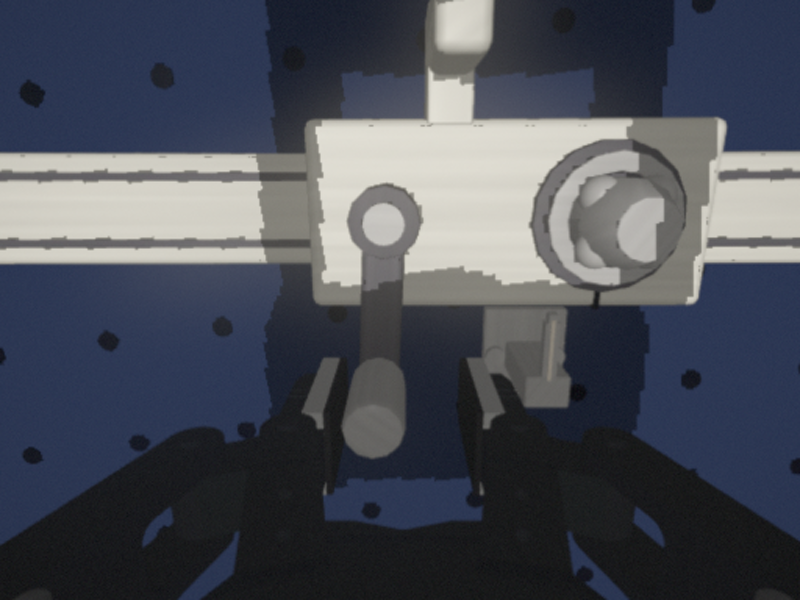

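The lever is now square to the rail, with the hub at (384,222) and the knob at (376,430). The index line is at (597,297), and the pointer finger runs from (551,316) to (549,378).

```bash
python3 - <<'E'
from h import *
F=rf();k=1/1.5625
print('ptr tri',tri(ray('wrist',563*k,141*k,'w3'),ray('wrist',551*k,316*k,'w4')),'idx tri',tri(ray('wrist',588*k,88*k,'w3'),ray('wrist',597*k,297*k,'w4')))
for n,u,v,z in [('hub',384,222,.068),('index',597,297,.054),('ptr',551,316,.054),('ptrfar',549,378,.054),('stud',642,230,.082),('tabtop',464,25,.066),('tabtop',464,25,.074)]:
    p=atz('wrist',u*k,v*k,z,'w4');print(n,np.round(p,4),'rail',np.round(F.T@p,4))
i=F.T@atz('wrist',597*k,297*k,.054,'w4'); t=F@(i+[-.082,-.05,0]); print('tab',t); go([t[0],t[1],.15])
E
```

```text
ptr tri (array([0.6250123 , 0.05356098, 0.05156226]), [np.float64(0.0005240665812655773), np.float64(0.0005240665812655795)]) idx tri (array([0.62121779, 0.07042409, 0.04842253]), [np.float64(0.0004923228144471159), np.float64(0.0004923228144471341)])
hub [0.5839 0.0026 0.068 ] rail [0.5788 0.0772 0.068 ]
index [0.6192 0.0689 0.054 ] rail [0.6054 0.1473 0.054 ]
ptr [0.6239 0.0534 0.054 ] rail [0.612  0.1326 0.054 ]
ptrfar [0.6466 0.0516 0.054 ] rail [0.6347 0.1337 0.054 ]
stud [0.593  0.0708 0.082 ] rail [0.5791 0.1459 0.082 ]
tabtop [0.535  0.0309 0.066 ] rail [0.5267 0.0989 0.066 ]
tabtop [0.5367 0.0298 0.074 ] rail [0.5285 0.098  0.074 ]
tab [0.53150638 0.02973773 0.054     ]
shift [ 0.1039  0.0145 -0.0583] turn [ 0.     -0.0004  0.0012] t 9.3 p [0.6327 0.0022 0.0917] f [ 0.1 -0.   0.5] op 0.397
```

```bash
python3 -m jog '[0,-0.005,-0.02,0,0,0,0.6, 0,0.005,-0.04,0,0,0,0.6, 0.052,0.007,0,0,0,0,0.6, 0.052,0.0075,0,0,0,0,0.6, 0,0,0,0,0,0,0.6, 0,0,0.04,0,0,0,0.6, 0,0,0.025,0,0,0,0.6, 0,0,0.02,0,0,0,0.6]'
python3 -m jog '[0,0,0,0,0,0,1, 0,0,0,0,0,0,1, 0,0,0,0,0,0,1, 0,0,0,0,0,0,1, 0,0,0,0,0,0,1, 0,0,0,0,0,0,1, 0,0,0,0,0,0,1, 0,0,0,0,0,0,1]' 40
```

```text
time: 10.3
ee_pos: [0.5323, 0.0291, 0.0669]
tcp_rot: [0.2, 3.135, -0.0]
ft_force: [-0.0, 0.1, 0.3]
opening: 0.399
grasp_force: 0.0
time: 11.3
ee_pos: [0.5319, 0.0293, 0.0672]
tcp_rot: [0.199, 3.135, -0.001]
ft_force: [4.4, -2.9, -16.0]
opening: 0.159
grasp_force: 40.9
```

Gripped the tab: 13.5 mm opening, 41 N. Now sliding it 16 mm towards -y.

```bash
python3 -m jog '[0,-0.003,0,0,0,0,1, 0,-0.004,0,0,0,0,1, 0,-0.004,0,0,0,0,1, 0,-0.004,0,0,0,0,1, 0,-0.001,0,0,0,0,1, 0,0,0,0,0,0,1, 0,0,0,0,0,0,1, 0,0,0,0,0,0,1]'
python3 - <<'E'
from h import *
s=bot.sense();F=rf();print('tcp rail',F.T@s['ee_pos'])
im=snap('wrist','w5');cv2.imwrite('pics/w5b.png',cv2.resize(im[:,:,::-1],(800,600),interpolation=cv2.INTER_CUBIC))
E
```

```text
time: 12.3
ee_pos: [0.53, 0.0139, 0.0672]
tcp_rot: [0.199, 3.134, 0.0]
ft_force: [5.6, 1.5, -16.2]
opening: 0.158
grasp_force: 40.8
tcp rail [0.52384116 0.08147249 0.06720767]
```

View pics/w5b.png

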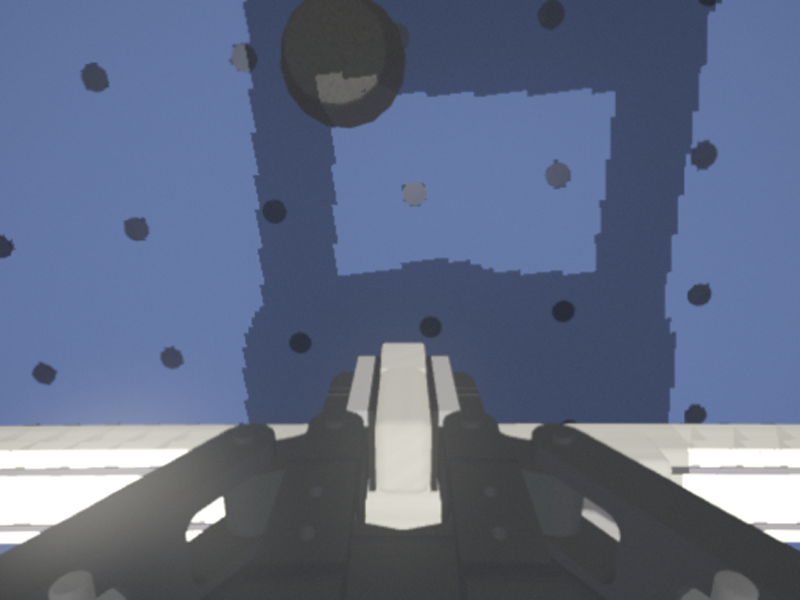

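The tab is held between the fingers at (403,420). By the slide made, the line is now about 1 mm short of the pointer, which leaves room for the 2.5 mm clamping drag. Release and go to the knob, check with a side crop later.

```bash
python3 -m jog '[0,0,0,0,0,0,0.6, 0,0,0,0,0,0,0.6, 0,0,-0.035,0,0,0,0.6, 0,0,-0.035,0,0,0,0.6, -0.05,-0.01,0,0,0,0,0.6, -0.055,-0.011,0,0,0,0,0.6, 0,0,0,0,0,0,0.6, 0,0,0,0,0,0,0.6]'
python3 - <<'E'
from h import *
F=rf();p=F@[.6288,.0607,.092];go(p)
im=snap('wrist','w6');cv2.imwrite('pics/w6b.png',cv2.resize(im[:,:,::-1],(800,600),interpolation=cv2.INTER_CUBIC))
E
```

```text
time: 13.35
ee_pos: [0.6307, -0.0203, 0.1368]
tcp_rot: [-0.199, -3.135, -0.0]
ft_force: [0.3, 0.5, -0.6]
opening: 0.4
grasp_force: 0.0
shift [-0.0007  0.0003  0.0448] turn [-0.     -0.0006  0.0011] t 13.35 p [ 0.6307 -0.0203  0.1368] f [ 0.3  0.5 -0.6] op 0.4
```

View pics/w6b.png

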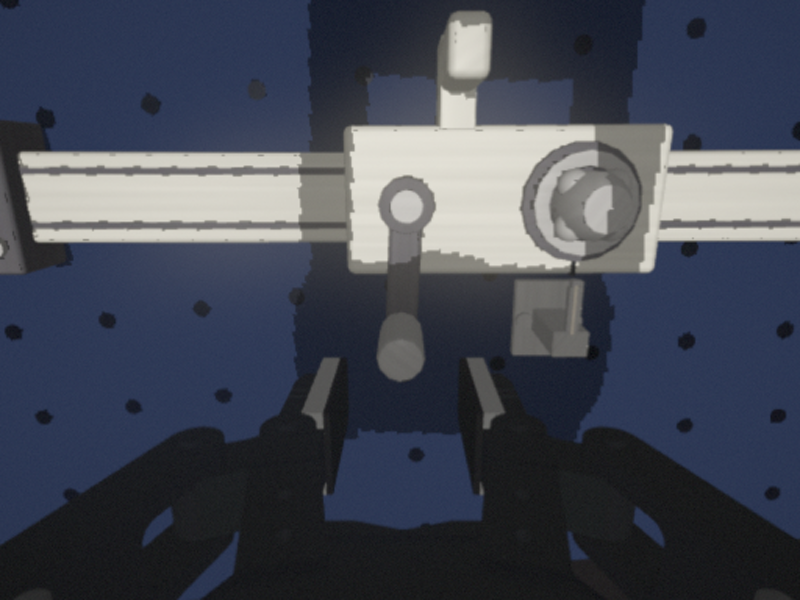

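The index line at (574,267) and the pointer finger at (575,282) line up. The knob sits centred between the pads. I'll go down and swing the lever shut, turning the tool with it.

```bash
python3 -m jog '[0,0,0.025,0,0,0,0.6, 0,0,0.02,0,0,0,0.7, 0,0,0,0,0,0,0.7, 0.0005,-0.0067,0,0,0,0.135,0.7, 0.0005,-0.0067,0,0,0,0.135,0.7, 0.0005,-0.0067,0,0,0,0.135,0.7, 0.0005,-0.0067,0,0,0,0.135,0.7, 0.0005,-0.0067,0,0,0,0.135,0.7]'
python3 -m jog '[0.0005,-0.0067,0,0,0,0.135,0.7, 0.0005,-0.0067,0,0,0,0.135,0.7, 0.0005,-0.0067,0,0,0,0.135,0.7, 0.0005,-0.0067,0,0,0,0.135,0.7, 0.0005,-0.0067,0,0,0,0.135,0.7, 0.0005,-0.0067,0,0,0,0.135,0.7, 0,-0.004,0,0,0,0,0.7, 0,-0.002,0,0,0,0,0.7]'
python3 - <<'E'
from h import *
F=rf();s=bot.sense();print(F.T@s['ee_pos']-[.5788,.0617,0]);snap('wrist','w7')
M=R.from_rotvec(s['tcp_rot']).as_matrix();print(F.T@M)
E
```

```text
time: 14.4
ee_pos: [0.6162, -0.0497, 0.0929]
tcp_rot: [1.232, 2.889, 0.001]
ft_force: [0.1, 2.0, -0.3]
opening: 0.3
grasp_force: 0.8
time: 15.4
ee_pos: [0.5735, -0.0632, 0.0925]
tcp_rot: [2.262, 2.178, 0.001]
ft_force: [1.9, -1.3, 1.0]
opening: 0.299
grasp_force: 0.7
[-0.00197381 -0.05117964  0.09250211]
[[-9.00744520e-02  9.95934519e-01  1.01352544e-03]
 [ 9.95934999e-01  9.00746725e-02 -1.73978091e-04]
 [-2.64563758e-04  9.93734476e-04 -9.99999471e-01]]
```

The lever follows the pads to within 0.05 rad of shut, past its snap. I'll lift off and work out the way to the cap.

```bash
python3 -m jog '[0,0.003,0,0,0,0,0.6, 0,0,-0.04,0,0,0,0.5, 0,0,-0.04,0,0,0,0.3, -0.03,-0.03,0,0,0,0,0, -0.03,-0.03,0,0,0,0,0, -0.03,-0.03,0,0,0,0,0, 0,0,0,0,0,0,0, 0,0,0,0,0,0,0]' 60
python3 - <<'E'
from h import *
go([.437,-.199,.04]); im=snap('wrist','w8')
s=bot.sense();c=bot.calibration('wrist')
# projected cap top position & brightness profile
M=R.from_rotvec(s['tcp_rot']).as_matrix();T=np.eye(4);T[:3,:3]=M;T[:3,3]=s['ee_pos'];W=np.linalg.inv(T@np.array(c['tool_from_camera']))
def px(p):
    q=W@np.r_[p,1];return c['cx']+c['fx']*q[0]/-q[2],c['cy']-c['fy']*q[1]/-q[2],-q[2]
u,v,d=px([.437,-.199,.0487]);print(u,v,d, c['fx']*.022/d)
hsv=cv2.cvtColor(im,cv2.COLOR_RGB2HSV); m=((hsv[...,1]<60)&(hsv[...,2]>70)).astype(np.uint8)
n,l,st,ce=cv2.connectedComponentsWithStats(m)
for i in range(1,n):
    if st[i,4]>300: print(st[i],ce[i])
E
```

```text
time: 16.45
ee_pos: [0.4831, -0.1495, 0.172]
tcp_rot: [2.266, 2.175, 0.0]
ft_force: [0.2, -0.7, -0.7]
opening: 1.0
grasp_force: 0.0
shift [-0.0514 -0.0441  0.1319] turn [ 3.0000e-04  2.0000e-04 -1.4837e+00] t 16.45 p [ 0.4831 -0.1495  0.172 ] f [ 0.2 -0.7 -0.7] op 1.0
203.58102842237358 247.62881939392307 0.2686855388156248 26.135927466889925
[  300     0   140   296 19299] [364.09611897 116.90300016]
[    0    97    73   208 10027] [ 26.87035005 213.39443503]
[ 178  204   56   68 2705] [205.85397412 240.35452865]
[  81  240   82   67 1922] [133.8132154  268.11030177]
[ 52 316  40  45 548] [ 77.36313869 337.47992701]
[191 334  66  17 464] [220.18103448 339.17887931]
[ 59 365  25  19 309] [ 71.77993528 375.6763754 ]
[432 365  36  19 430] [447.89069767 375.81627907]
```

```bash
python3 -m jog '[-0.026,-0.022,0.02,0,0,0,0, -0.0255,-0.022,0.02,0,0,0,0, 0,0,0.046,0,0,0,0, 0,0,0.046,0,0,0,0, 0,0,0,0,0,0,0.3, 0,0,0,0,0,0,0.45, 0,0,0,0,0,0,0.6, 0,0,0,0,0,0,0.6]' 20
python3 -m jog '[0,0,0,0,0,0,0.1, 0,0,0,0,0,0,0, 0,0,0,0,0,-0.187,0, 0,0,0,0,0,-0.187,0, 0,0,0,0,0,-0.187,0, 0,0,0,0,0,-0.187,0, 0,0,0,0,0,-0.187,0, 0,0,0,0,0,-0.187,0]'
python3 -m jog '[0,0,0,0,0,-0.187,0, 0,0,0,0,0,-0.17,0, 0,0,0,0,0,0,0.3, 0,0,0,0,0,0,0.6, 0,0,0,0,0,0,0.6, 0,0,0,0,0,0,1, 0,0,0,0,0,0,1, 0,0,0,0,0,0,1]' 70
python3 - <<'E'
from h import *
F=rf();go(F@[.5788+.055,.1335,.15])
E
```

```text
time: 17.5
ee_pos: [0.4378, -0.1995, 0.0418]
tcp_rot: [2.264, 2.174, 0.002]
ft_force: [0.2, 2.9, 8.0]
opening: 0.508
grasp_force: 20.4
time: 18.5
ee_pos: [0.4367, -0.1993, 0.0401]
tcp_rot: [0.752, 3.05, -0.0]
ft_force: [0.2, -0.8, -0.8]
opening: 0.999
grasp_force: 0.0
time: 19.5
ee_pos: [0.4367, -0.1992, 0.0403]
tcp_rot: [0.212, 3.134, -0.0]
ft_force: [-3.0, 2.3, 9.1]
opening: 0.492
grasp_force: 70.5
shift [-0.1732  0.2766 -0.1097] turn [-0.0002  0.0003 -0.0073] t 19.5 p [ 0.4367 -0.1992  0.0403] f [-3.   2.3  9.1] op 0.492
```

```bash
python3 -m jog '[0,0,-0.055,0,0,-0.007,1, 0,0,-0.055,0,0,0,1, -0.0288,0.0461,0,0,0,0,1, -0.0288,0.0461,0,0,0,0,1, -0.0288,0.0461,0,0,0,0,1, -0.0288,0.0461,0,0,0,0,1, -0.0288,0.0461,0,0,0,0,1, -0.0288,0.0461,0,0,0,0,1]'
python3 -m jog '[0,0,0,0,0,0,1, 0,0,0,0,0,0,1, 0,0,0,0,0,0,1, 0,0,0,0,0,0,1, 0,0,0,0,0,0,1, 0,0,0,0,0,0,1, 0,0,0,0,0,0,1, 0,0,0,0,0,0,1]'
python3 - <<'E'
from h import *
F=rf();go(F@[.5788+.055,.1335,.15])
im=snap('wrist','w9');cv2.imwrite('pics/w9b.png',cv2.resize(im[:,:,::-1],(800,600),interpolation=cv2.INTER_CUBIC))
E
```

```text
time: 20.5
ee_pos: [0.6437, 0.0551, 0.1497]
tcp_rot: [-0.201, -3.135, 0.0]
ft_force: [0.8, -1.0, -0.1]
opening: 0.491
grasp_force: 71.3
time: 21.5
ee_pos: [0.6428, 0.0536, 0.1498]
tcp_rot: [-0.198, -3.135, 0.0]
ft_force: [-0.3, -0.0, -1.2]
opening: 0.491
grasp_force: 71.3
shift [-0.0031 -0.0017 -0.0002] turn [-0.0001 -0.0001  0.0022] t 21.5 p [0.6428 0.0536 0.1498] f [-0.3 -0.  -1.2] op 0.491
```

View pics/w9b.png

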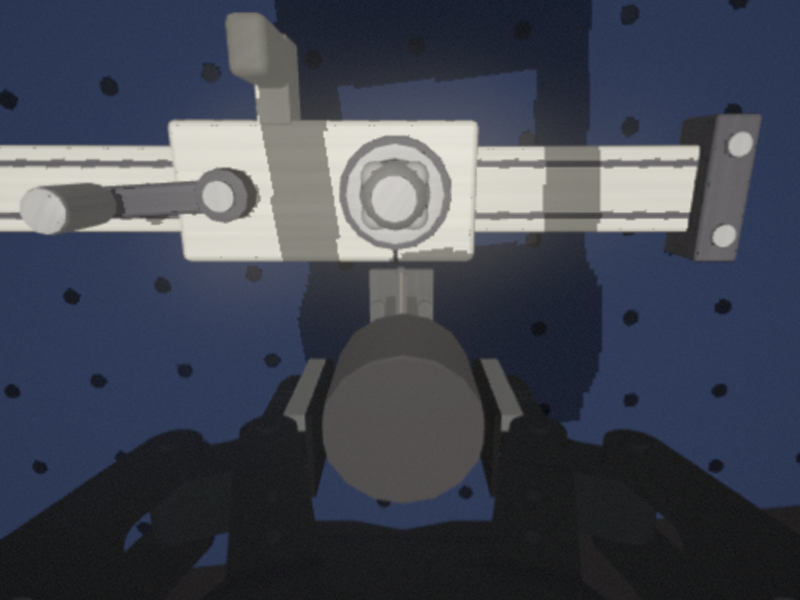

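The line at (395,256) lies slightly to the -y side of the pointer finger at (402,270). The lever lies along the rail, with the hub at (222,195) and the knob top at (42,210). The stud top is at (394,199), and the held cap's top face is centred at (403,428).

```bash
python3 - <<'E'
from h import *
F=rf();k=1/1.5625;z=np.load('pics/w9.npz');H=F.T@atz('wrist',220*k,195*k,.068,'w9')
for n,u,v,zz in [('hub',220,195,.068),('knobtop',42,211,.1),('armtip',118,203,.067),('index',395,258,.054),('ptr',402,270,.054),('stud',394,199,.082),('washer',395.5,191,.058)]:
    p=atz('wrist',u*k,v*k,zz,'w9');print(n,np.round(p,4),'rail',np.round(F.T@p,4),'rel hub',np.round(F.T@p-H,4))
for zz in (.158,.160): print('cap-tcp rail',F.T@(atz('wrist',403*k,428*k,zz,'w9')-z['p']))
for d in(-80,80): print(F.T@(atz('wrist',(403+d)*k,428*k,.159,'w9')-z['p']))
E
```

```text
hub [ 0.5819 -0.013   0.068 ] rail [0.5788 0.0613 0.068 ] rel hub [0. 0. 0.]
knobtop [ 0.5789 -0.0623  0.1   ] rail [0.5821 0.0121 0.1   ] rel hub [ 0.0033 -0.0493  0.032 ]
armtip [ 0.58   -0.0549  0.067 ] rail [0.5822 0.0196 0.067 ] rel hub [ 0.0034 -0.0417 -0.001 ]
index [0.6189 0.0528 0.054 ] rail [0.6071 0.1313 0.054 ] rel hub [ 0.0283  0.07   -0.014 ]
ptr [0.6247 0.0552 0.054 ] rail [0.6125 0.1345 0.054 ] rel hub [ 0.0337  0.0731 -0.014 ]
stud [0.5911 0.0565 0.082 ] rail [0.579  0.1314 0.082 ] rel hub [0.0003 0.0701 0.014 ]
washer [0.5897 0.0569 0.058 ] rail [0.5776 0.1317 0.058 ] rel hub [-0.0012  0.0703 -0.01  ]
cap-tcp rail [ 0.000197   -0.00027084  0.00822277]
cap-tcp rail [-0.0009736  -0.00027489  0.01022277]
[-0.00035552 -0.02061091  0.00922277]
[-0.000447    0.0200631   0.00922277]
```

The line is about 3 mm short of the pointer, inside the 6 mm limit. The stud is at rail (0.579, 0.1315) and the cap is centred on the TCP. The lever seems to be at about 0.07 rad, so I'll nudge the knob fully shut with the side of the -y finger while holding the cap.

```bash
python3 -m jog '[0.011,-0.047,0,0,0,0,1, 0.011,-0.047,0,0,0,0,1, 0,0,0,0,0,0,1, 0,0,0.024,0,0,0,1, 0,0,0.024,0,0,0,1, 0,0,0,0,0,0,1, 0.003,0,0,0,0,0,1, 0,0,0,0,0,0,1]'
python3 -m jog '[0.0015,0,0,0,0,0,1, 0.0015,0,0,0,0,0,1, 0.0015,0,0,0,0,0,1, 0.001,0,0,0,0,0,1, 0.001,0,0,0,0,0,1, 0.001,0,0,0,0,0,1, 0,0,0,0,0,0,1, 0,0,0,0,0,0,1]'
python3 - <<'E'
from h import *
F=rf();s=bot.sense();print(F.T@s['ee_pos'],F.T@s['ft_force'])
E
```

```text
time: 22.55
ee_pos: [0.6065, -0.0364, 0.103]
tcp_rot: [0.197, 3.134, -0.0]
ft_force: [-0.6, -0.6, -0.8]
opening: 0.49
grasp_force: 71.3
time: 23.55
ee_pos: [0.5987, -0.0356, 0.1018]
tcp_rot: [-0.197, -3.135, 0.0]
ft_force: [-0.2, -1.4, -1.2]
opening: 0.494
grasp_force: 71.5
[0.59836391 0.04108553 0.10178329] [-0.00273942 -1.39467112 -1.18298081]
```

```bash
python3 -m jog '[0.001,0,0,0,0,0,1, 0.001,0,0,0,0,0,1, 0.001,0,0,0,0,0,1, 0,0,0,0,0,0,1, 0,0,0,0,0,0,1, 0,0,0,0,0,0,1, 0,0,0,0,0,0,1, 0,0,0,0,0,0,1]'
python3 - <<'E'
from h import *
F=rf();s=bot.sense();print(F.T@s['ee_pos'],F.T@s['ft_force']);snap('wrist','w10')
E
```

```text
time: 24.55
ee_pos: [0.5967, -0.0354, 0.1021]
tcp_rot: [0.197, 3.133, -0.0]
ft_force: [9.8, -1.9, -3.9]
opening: 0.494
grasp_force: 76.2
[0.59631255 0.041044   0.10208466] [10.00050737 -0.63264829 -3.88015933]
```

The finger met the knob hard against its stop (10 N), so the lever is shut. I'll go back to the viewing pose and match templates from the earlier picture for any carriage shift.

```bash
python3 -m jog '[-0.008,0,0,0,0,0,1, -0.004,0,-0.024,0,0,0,1, 0,0,-0.024,0,0,0,1, -0.0115,0.047,0,0,0,0,1, -0.0115,0.047,0,0,0,0,1, 0,0,0,0,0,0,1, 0,0,0,0,0,0,1, 0,0,0,0,0,0,1]'
python3 - <<'E'
from h import *
b=snap('wrist','w11');b=cv2.cvtColor(b,cv2.COLOR_RGB2GRAY);a=cv2.imread('pics/w9.png',0)
F=rf();z=np.load('pics/w11.npz');z9=np.load('pics/w9.npz');print('dTCP rail',F.T@(z['p']-z9['p']),F.T@z['p'])
for n,(x0,y0,x1,y1) in dict(stud=(228,98,276,145),hub=(124,106,165,142),index=(235,155,272,168),ptr=(234,168,280,200),bolt=(455,70,485,160),edgeR=(285,75,320,175),cap=(205,230,312,320)).items():
    t=a[y0:y1,x0:x1];r=cv2.matchTemplate(b,t,cv2.TM_CCOEFF_NORMED);_,s,_,(mx,my)=cv2.minMaxLoc(r)
    f=lambda m,c,p:0.5*(m-p)/(m-2*c+p)
    dx=f(r[my,mx-1],s,r[my,mx+1]);dy=f(r[my-1,mx],s,r[my+1,mx])
    print(n,round(s,3),round(mx-x0+dx,2),round(my-y0+dy,2))
E
```

```text
time: 25.6
ee_pos: [0.6421, 0.0528, 0.1498]
tcp_rot: [-0.199, -3.135, 0.0]
ft_force: [0.1, -0.4, 0.4]
opening: 0.496
grasp_force: 71.4
dTCP rail [-5.37770622e-04 -8.71650602e-04 -2.60366912e-06] [0.63012056 0.13429428 0.14977462]
stud 0.985 1.33 0.99
hub 0.969 1.39 0.88
index 0.92 1.16 0.82
ptr 0.994 1.09 0.81
bolt 0.995 1.02 0.68
edgeR 0.996 1.16 0.81
cap 0.993 0.03 0.06
```

The carriage is unmoved by the nudge and the cap has not shifted in the grip. I'll move over the stud and start down.

```bash
python3 -m jog '[0.0256,-0.0013,0,0,0,0,1, 0.0256,-0.0014,0,0,0,0,1, 0,0,0,0,0,0,1, 0,0,0.015,0,0,0,1, 0,0,0.015,0,0,0,1, 0,0,0,0,0,0,1, 0,0,0,0,0,0,1, 0,0,0,0,0,0,1]'
python3 - <<'E'
from h import *
F=rf();s=bot.sense();print(F.T@s['ee_pos']-[.5789,.1316,0],F.T@s['ft_force'])
E
```

```text
time: 26.65
ee_pos: [0.5914, 0.0574, 0.1202]
tcp_rot: [0.197, 3.135, -0.0]
ft_force: [-0.4, -0.2, -0.7]
opening: 0.497
grasp_force: 71.4
[0.00035687 0.00078409 0.12017713] [-0.4105584  -0.25598651 -0.69612844]
```

```bash
python3 -m jog '[0.0003,-0.0008,0.003,0,0,0,1, 0,0,0.003,0,0,0,1, 0,0,0.003,0,0,0,1, 0,0,0.003,0,0,0,1, 0,0,0.003,0,0,0,1, 0,0,0.003,0,0,0,1, 0,0,0,0,0,0,1, 0,0,0,0,0,0,1]'
python3 - <<'E'
from h import *
F=rf();s=bot.sense();print(F.T@s['ee_pos']-[.5789,.1316,0],F.T@s['ft_force'])
E
```

```text
time: 27.65
ee_pos: [0.5904, 0.0568, 0.1019]
tcp_rot: [-0.197, -3.135, -0.0]
ft_force: [-4.2, 1.8, 4.5]
opening: 0.493
grasp_force: 72.0
[-6.07085555e-04  6.42347084e-05  1.01855705e-01] [-4.4360349   1.20981544  4.5459577 ]
```

Side force of -4.4 N across the rail says the cap is a little too far to +x. Correcting.

```bash
python3 -m jog '[0.001,0,-0.001,0,0,0,1, 0.001,0.0003,0,0,0,0,1, 0,0,0.001,0,0,0,1, 0,0,0,0,0,0,1, 0,0,0,0,0,0,1, 0,0,0,0,0,0,1, 0,0,0,0,0,0,1, 0,0,0,0,0,0,1]'
python3 - <<'E'
from h import *
F=rf();s=bot.sense();print(F.T@s['ee_pos']-[.5789,.1316,0],F.T@s['ft_force'])
E
```

```text
time: 28.65
ee_pos: [0.5888, 0.0571, 0.1018]
tcp_rot: [-0.197, -3.135, 0.0]
ft_force: [-0.5, 0.0, -0.7]
opening: 0.492
grasp_force: 71.5
[-0.00222359  0.00022499  0.101787  ] [-0.4671907  -0.03098156 -0.71671526]
```

```bash
python3 -m jog '[0,0,0.002,0,0,0,1, 0,0,0.002,0,0,0,1, 0,0,0,0,0,0,1, 0,0,0,0,0,0,1, 0,0,0,0,0,0,1, 0,0,0,0,0,0,1, 0,0,0,0,0,0,1, 0,0,0,0,0,0,1]'
python3 - <<'E'
from h import *
F=rf();s=bot.sense();print(F.T@s['ee_pos']-[.5789,.1316,0],F.T@s['ft_force'])
E
```

```text
time: 29.65
ee_pos: [0.5888, 0.0572, 0.0978]
tcp_rot: [-0.197, -3.135, 0.0]
ft_force: [-0.4, 0.6, 1.3]
opening: 0.493
grasp_force: 71.7
[-0.00224209  0.0002417   0.09777802] [-0.50857434  0.52169239  1.3303243 ]
```

```bash
python3 -m jog '[0,0,0.001,0,0,0,1, 0,0,0.001,0,0,0,1, 0,0,0,0,0,0,1, 0,0,0,0,0,0,1, 0,0,0,0,0,0,1, 0,0,0,0,0,0,1, 0,0,0,0,0,0,1, 0,0,0,0,0,0,1]'
python3 - <<'E'
from h import *
F=rf();s=bot.sense();print(F.T@s['ee_pos']-[.5789,.1316,0],F.T@s['ft_force'])
E
```

```text
time: 30.65
ee_pos: [0.5887, 0.0572, 0.0958]
tcp_rot: [-0.197, -3.135, 0.0]
ft_force: [-2.1, -0.5, -2.1]
opening: 0.488
grasp_force: 71.3
[-0.00228679  0.00025411  0.0957661 ] [-1.99541708 -0.75784425 -2.14927349]
```

```bash
python3 -m jog '[0.0005,0,0.001,0,0,0,1, 0,0,0.001,0,0,0,1, 0,0,0.001,0,0,0,1, 0,0,0,0,0,0,1, 0,0,0,0,0,0,1, 0,0,0,0,0,0,1, 0,0,0,0,0,0,1, 0,0,0,0,0,0,1]'
python3 - <<'E'
from h import *
F=rf();s=bot.sense();print(F.T@s['ee_pos']-[.5789,.1316,0],F.T@s['ft_force'])
b=snap('wrist','w12');b=cv2.cvtColor(b,cv2.COLOR_RGB2GRAY);a=cv2.imread('pics/w9.png',0)
x0,y0,x1,y1=205,250,312,320
t=a[y0:y1,x0:x1];r=cv2.matchTemplate(b,t,cv2.TM_CCOEFF_NORMED);_,q,_,(mx,my)=cv2.minMaxLoc(r);print(q,mx-x0,my-y0)
E
```

```text
time: 31.65
ee_pos: [0.5882, 0.0572, 0.0927]
tcp_rot: [-0.198, -3.135, 0.0]
ft_force: [1.1, -1.0, -5.5]
opening: 0.496
grasp_force: 71.4
[-0.00279615  0.0001896   0.09266307] [ 1.1950512  -0.90127907 -5.47760318]
0.909554660320282 0 -1
```

The downward pull shows the lip passing over the balls. Pressing on.

```bash
python3 -m jog '[0,0,0.001,0,0,0,1, 0,0,0.001,0,0,0,1, 0,0,0.001,0,0,0,1, 0,0,0.001,0,0,0,1, 0,0,0,0,0,0,1, 0,0,0,0,0,0,1, 0,0,0,0,0,0,1, 0,0,0,0,0,0,1]'
python3 - <<'E'
from h import *
F=rf();s=bot.sense();print(F.T@s['ee_pos']-[.5789,.1316,0],F.T@s['ft_force'])
E
```

```text
time: 32.7
ee_pos: [0.5884, 0.0572, 0.0896]
tcp_rot: [0.197, 3.135, -0.0]
ft_force: [-6.6, -1.1, 11.7]
opening: 0.491
grasp_force: 73.3
[-0.00260867  0.00021256  0.08963139] [-6.35778052 -1.96904664 11.70994377]
```

```bash
python3 -m jog '[0.0006,0.0002,0,0,0,0,1, 0,0,0.001,0,0,0,1, 0,0,0,0,0,0,1, 0,0,0,0,0,0,1, 0,0,0,0,0,0,1, 0,0,0,0,0,0,1, 0,0,0,0,0,0,1, 0,0,0,0,0,0,1]'
python3 - <<'E'
from h import *
F=rf();s=bot.sense();print(F.T@s['ee_pos']-[.5789,.1316,0],F.T@s['ft_force'],s['wrist_torque'])
E
```

```text
time: 33.7
ee_pos: [0.5884, 0.0572, 0.0894]
tcp_rot: [0.197, 3.133, -0.001]
ft_force: [-6.2, -2.9, 19.5]
opening: 0.497
grasp_force: 74.0
[-0.00265482  0.0002629   0.08944839] [-5.76300948 -3.62303089 19.47425219] [-0.55465936  1.02992241 -0.08399382]
```

Vertical force is now 19.5 N with little motion. I need to know whether it is home or the cap is slipping or stuck, so I'll compare the cap's top in the wrist images and look for height with the scene camera.

```bash
python3 - <<'E'
from h import *
snap('wrist','w13');snap('scene','s13')
g=lambda n:cv2.GaussianBlur(cv2.imread(f'pics/{n}.png',0),(3,3),0).astype(np.float32)
a=g('w11')
# fit ellipse edges: rays from cap top centre, strongest gradient
def edge(n):
    im=g(n);c=np.array([257.9,274.]);pts=[]
    for th in np.linspace(0,2*np.pi,72,endpoint=False):
        r=np.arange(38,60,.25);x=c[0]+r*np.cos(th);y=c[1]+r*np.sin(th)
        p=cv2.remap(im,x[None].astype(np.float32),y[None].astype(np.float32),cv2.INTER_LINEAR)[0]
        d=np.abs(np.gradient(cv2.GaussianBlur(p[None],(9,1),0)[0]));i=d[4:-4].argmax()+4
        pts.append((x[i],y[i]))
    P=np.array(pts,np.float32);e=cv2.fitEllipseAMS(P)
    for _ in range(3):
        M=np.deg2rad(e[2]);q=(P-e[0])@np.array([[np.cos(M),-np.sin(M)],[np.sin(M),np.cos(M)]]);rr=np.hypot(q[:,0]/e[1][0]*2,q[:,1]/e[1][1]*2)
        k=abs(rr-1)<.03;e=cv2.fitEllipseAMS(P[k])
    return np.round(e[0],2),np.round(e[1],2),round(e[2],1),k.sum()
for n in('w9','w11','w12','w13'):print(n,edge(n))
# scene: predicted pixels of cap top at home
c=bot.calibration('scene');E=np.array(c['extrinsics'])
F=rf()
for zz in (.092,.097,.102):
    q=E@np.r_[F@[.5768,.1318,zz],1];print(zz,c['cx']+c['fx']*q[0]/-q[2],c['cy']-c['fy']*q[1]/-q[2])
E
```

```text
w9 (array([257.65, 274.22]), array([ 93.78, 104.73]), 89.8, np.int64(59))
w11 (array([257.59, 274.22]), array([ 93.71, 104.76]), 89.9, np.int64(59))
w12 (array([257.62, 274.28]), array([ 93.81, 104.78]), 90.3, np.int64(62))
w13 (array([257.59, 274.63]), array([ 94.28, 104.65]), 90.0, np.int64(59))
0.092 299.30535528445233 221.21877641234263
0.097 299.43164205744733 219.98262865401222
0.102 299.55864104309006 218.73950946037604
```

The cap has not slipped in the grip (0.4 px). The readings fit balls at TCP z 0.1014, washer at 0.0924 and home at 0.0894. I'll confirm by easing up 2 mm to see the washer's spring, then pressing again.

```bash
python3 -m jog '[0,0,-0.001,0,0,0,1, 0,0,-0.001,0,0,0,1, 0,0,0,0,0,0,1, 0,0,0,0,0,0,1, 0,0,0,0,0,0,1, 0,0,0,0,0,0,1, 0,0,0,0,0,0,1, 0,0,0,0,0,0,1]'
python3 -c "
from h import *
F=rf();s=bot.sense();print(F.T@s['ee_pos']-[.5789,.1316,0],F.T@s['ft_force'],s['wrist_torque'])"
python3 -m jog '[0,0,-0.001,0,0,0,1, 0,0,0,0,0,0,1, 0,0,0,0,0,0,1, 0,0,0,0,0,0,1, 0,0,0,0,0,0,1, 0,0,0,0,0,0,1, 0,0,0,0,0,0,1, 0,0,0,0,0,0,1]'
python3 -c "
from h import *
F=rf();s=bot.sense();print(F.T@s['ee_pos']-[.5789,.1316,0],F.T@s['ft_force'],s['wrist_torque'])"
```

```text
time: 34.8
ee_pos: [0.5882, 0.0572, 0.0903]
tcp_rot: [0.197, 3.134, -0.001]
ft_force: [1.0, -4.3, 6.1]
opening: 0.489
grasp_force: 72.5
[-0.00279928  0.00022524  0.09027606] [ 1.50202443 -4.17819721  6.06539802] [-0.70652502 -0.13246178 -0.03836106]
time: 35.8
ee_pos: [0.5882, 0.0573, 0.091]
tcp_rot: [0.197, 3.134, -0.001]
ft_force: [3.7, -4.4, 3.6]
opening: 0.495
grasp_force: 72.2
[-0.00285695  0.00027921  0.09104338] [ 4.22399601 -3.86336544  3.59378187] [-0.80663137 -0.51949281  0.03717144]
```

The soft spring of about 3 N/mm and then a hard stop confirm the washer. Pressing home again with a small side correction.

```bash
python3 -m jog '[-0.0003,-0.0004,0.001,0,0,0,1, 0,0,0.001,0,0,0,1, 0,0,0.001,0,0,0,1, 0,0,0.0003,0,0,0,1, 0,0,0,0,0,0,1, 0,0,0,0,0,0,1, 0,0,0,0,0,0,1, 0,0,0,0,0,0,1]'
python3 - <<'E'
from h import *
F=rf();s=bot.sense();print(F.T@s['ee_pos']-[.5789,.1316,0],F.T@s['ft_force'],s['wrist_torque'])
snap('wrist','w14')
b=cv2.imread('pics/w14.png',0);a=cv2.imread('pics/w11.png',0)
# index/pointer visible? compare bands
for n,(x0,y0,x1,y1) in dict(cap=(205,250,312,320)).items():
    r=cv2.matchTemplate(b,a[y0:y1,x0:x1],cv2.TM_CCOEFF_NORMED);_,q,_,m=cv2.minMaxLoc(r);print(n,q,m[0]-x0,m[1]-y0)
c=bot.calibration('top');E=np.array(c['extrinsics'])
E
```

```text
time: 36.8
ee_pos: [0.5884, 0.0572, 0.0894]
tcp_rot: [0.197, 3.133, 0.0]
ft_force: [-8.4, -1.8, 26.9]
opening: 0.491
grasp_force: 74.7
[-0.00257052  0.00020384  0.08937954] [-8.08565022 -2.84438535 26.87534981] [-0.3196795   1.30047886 -0.02377087]
cap 0.8754717707633972 0 -3
```

Same hard stop at 0.0894, so it is home. I'll ease to under 25 N, check for slip once more, and hand in.

```bash
python3 -m jog '[0,0,-0.0008,0,0,0,1, 0,0,0,0,0,0,1, 0,0,0,0,0,0,1, 0,0,0,0,0,0,1, 0,0,0,0,0,0,1, 0,0,0,0,0,0,1, 0,0,0,0,0,0,1, 0,0,0,0,0,0,1]'
python3 - <<'E'
from h import *
snap('wrist','w15')
def g(n):return cv2.GaussianBlur(cv2.imread(f'pics/{n}.png',0),(3,3),0).astype(np.float32)
for n in('w11','w13','w15'):
    im=g(n)
    o=[]
    for col,r0,r1,ax in [(257,305,335,0),(257,215,240,0),(274,195,215,1),(274,300,322,1)]:
        p=im[r0:r1,col-4:col+5].mean(1) if ax==0 else im[col-4:col+5,r0:r1].mean(0)
        d=abs(np.gradient(p));o.append(round(float((d**2*np.arange(r0,r1)).sum()/(d**2).sum()),1))
    print(n,o)
E
```

```text
time: 37.85
ee_pos: [0.5883, 0.0572, 0.0895]
tcp_rot: [0.197, 3.134, 0.0]
ft_force: [-3.6, -1.8, 16.8]
opening: 0.494
grasp_force: 73.6
w11 [321.2, 227.2, 202.1, 314.9]
w13 [321.6, 227.4, 201.9, 314.9]
w15 [321.7, 227.3, 202.0, 314.9]
```

The cap is firm in the grip with no slip, pressed home with 17 N. Handing in.

```bash
python3 -c "
from cell import bot
print(bot.hand_in())"
```

```text
the job is handed in; nothing more can be done
None
```

I handed the job in at about 38 s of robot time, with no result returned: by my measurements the lever is shut, the carriage is clamped with its line about 3 mm from the pointer (6 mm allowed), and the gripper still holds the cap pressed hard home on the stud with about 17 N.

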